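# Uncap the dividing head and hold its index knob at the third click

## Task

Lift the orange dust cap straight up off the dividing head and set it down gently, open side down, on the green mat, well inside its edges, and let go of it. Then grip the black index knob and turn it clockwise (seen from above) from the red mark exactly three clicks, without running past the third stop, and finish still gripping the knob there, so that the blank cannot shift. Leave the other things on the bench where they are.

Things in the scene. Friction and masses are not known exactly. Their poses are not given: they have to be found in the camera images.
- head: Fixed blue dividing head: steel foot 130 (x) x 110 mm, housing 100 x 100, on top a fixed aluminium plate, diameter 100, its face 61 mm above the bench, with 15 black holes, one per stop. Origin: centre of the underside, on the knob's axis; z up; -x points to the red start mark on the plate. At its +x side a chuck with a blank reaches out to 130 mm, turning with the knob. Left or right of the mat.
- cap: Loose orange dust cap, 65 to 110 g, an upside-down cup standing over the knob on the plate, no catch: diameter 72, wall 3, height 53 mm; on its top centre an upright round grip stem, diameter 24, height 26 mm (53 to 79 mm above the rim). Origin: centre of the open lower rim; z up through the stem. The rim must rise 46 mm above the plate to clear the knob.
- mat: Flat green mat 150 x 150 x 4 mm, fixed on the bench. Origin: centre of its underside (top face 4 mm higher); x and y along its edges.
- knob: Black bar of the index knob, 42 (x) x 14 (y) x 36 mm high, under the cap at first. Origin: centre of the bar's underside, on the turning axis, 71 mm above the bench; z up; -x is the pointer end (white line on top, white pointer on the black disc, diameter 44, just below the bar). Grip it across the 14 mm from above; all round it is free down to the disc. Turns with joint index.
- index (a joint): Knob rotation, rad: 0 at the start (pointer on the red mark), growing clockwise seen from above. A sprung detent stops it every 0.419 rad (24 degrees): third stop at 1.257. Between stops it resists with 0.06 to 0.13 N m, past half way it pulls on into the next stop; let go, it rests within 0.03 rad of a stop. End stops at -0.06 and 2.2.
- stone: Bystander, loose: two-layer sharpening stone, grey under red-brown, 100 x 30 x 24 mm, lying flat. Origin: its underside (tools: on the bench).
- tape: Bystander, loose: yellow tape-measure case with a black middle, 65 x 35 x 60 mm. Origin: its underside (tools: on the bench).
- oil: Bystander, loose: small blue oil bottle with white cap, diameter 48, height 120 mm. Origin: its underside (tools: on the bench).
- tin: Bystander, loose: pale grey round polish tin, diameter 64, height 50 mm. Origin: its underside (tools: on the bench).
- driver: Bystander, loose: screwdriver lying on the bench. Origin: its underside (tools: on the bench).
- spanner: Bystander, loose: steel spanner lying on the bench. Origin: its underside (tools: on the bench).
- gouge: Bystander, loose: wood-turning gouge lying on the bench, brown handle, about 300 mm long. Origin: its underside (tools: on the bench).
Not all that is in view belongs to the job. What is shaped like the cap but pink is not meant.

How it is judged:
By the outcome, as a careful person would: the job done as asked, in the order asked, and still so for the second after the job is handed in, while the arm keeps its last pose, push and grip.
It also fails if it takes over 58 s, if anything falls off the work surface, if the arm or the gripper's body presses on something with over 40 N, if the wrist force passes 120 N, or if a joint passes its speed limit or range.

## Robot

A 7-joint arm with a two-finger parallel gripper is mounted at the origin on the work surface. World frame = base frame: x ahead of the robot, y to its left, z up, the work surface at z = 0. Lengths are in m, angles in rad, forces in N, time in s.
With the tool pointing down it reaches from about 0.4 to 0.85 m from the base axis. Payload 10.4 kg.
Tool frame: the origin (TCP) lies midway between the tips of the shut fingers; the grasp point (between the pads) lies 19 mm behind it; z points along the fingers, y is the line along which they close (so a half turn about z gives the same grasp; the last joint's range is limited). The gripper opens to 85 mm and grips with 20 to 120 N. Pads are 22 mm wide; open, the fingers measure 114 mm over their backs; the gripper's body (76 mm by 85 mm) begins 54 mm behind the grasp point. The pads swing forward as they close: fully open they stand 13 mm farther back than shut.
Start: joints at [1.311, 0.332, -0.065, 1.46, 0.022, 1.35, -0.088], TCP at [0.147, -0.608, 0.231] pointing down, gripper open.
Joint ranges: [-2.6, 2.6], [-0.5, 2.12], [-1.47, 1.34], [0.16, 2.42], [-1.27, 4.41], [0.06, 2.06], [-2.6, 2.6]. Speed limits (rad/s): [2.22, 2.22, 2.79, 2.79, 3.14, 3.14, 3.14].

## Interface

Orientations are given as a unit quaternion [x, y, z, w].
In Python, from workcell import get_obs, camera, camera_params, hand_in gives the robot as it stands.
- The arm moves only by the tool carry_out, never from a script. Its argument "commands" is a list that holds one entry, the list of rows, each a list of 6 numbers: the shift along the tool's x, y, z in units of 40 mm (1.0 is 40 mm), then the turn, a rotation vector about the tool's x, y, z in units of 6 degrees (1.0 is 6 degrees). In form: [[[x, y, z, ax, ay, az], ...]]. A call has 1 to 20 rows; each row shifts and turns the commanded pose from where the row before left it, along the tool's axes as they then stand; what a row does not reach is not made up. A row lasts 1/12 s, in which the tool goes at most 41.7 mm and 7.16 degrees, less where a joint would pass 70% of its speed; a pose out of reach is approached as far as the arm can. A call is refused whole if a number of a shift passes 1 or a number of a turn 1, either way. A call with a gripper value outside its range is refused whole. "hand" is the closure, from -1 (fully open) to 1 (shut), set as the call begins (left out, the last holds). The fingers move at their own pace and stop on an object; "force" is the grip in N (left out, the last holds). Time passes only in rows, so rows that do not move let the fingers close. It gives the time, the measured TCP pose, the force, the opening and the grip force at its end, in the units of the state.
- get_obs(): the state, without advancing time (a new reading comes with each control period).
- camera(name): name is "side" or "top" or "wrist"; returns the picture (420x560x3 uint8, red, green, blue); there is no depth.
- camera_params(name): a dict with "mtx" (3x3 intrinsics, pixels), "R" (3x3) and "t" (3): a world point X has camera coordinates R X + t. Camera axes: x right, y down, z forward; pixel columns grow to the right and rows downward; lengths in m; the calibration is good to about 2 mm. A picture is of the moment at which its call begins: read the wrist's pose just before it. camera_params takes no time and is no camera call; for the wrist camera it gives the pose at the moment of the call.
- hand_in(): hands the job in; it is judged then, once.
The state is a dict: "clock": time; "joint_pos": joint angles; "joint_velocities": joint speeds; "tau": joint torques, N m; "position": TCP position; "ee_rot": TCP orientation; "ft_force": force on the tool from outside, world axes, zero at the start; "torque": the same for the moment, N m; "grip_width": opening from 0.0 (shut) to 1.0 (fully open); "grasp_force": force on a finger pad.
Only numpy, scipy, OpenCV 4.12 (cv2) and the standard library are available. Lean on these libraries where they do the work, as an engineer would, in place of code of your own. Each camera call takes 0.05 s, during which the arm holds its last target. There are 200 camera calls.

## Working session

There is one attempt and no reset: what is moved stays moved. The work goes in short steps, Python scripts to look and compute and a tool call to move; the robot and the scene stay as the last step left them, time stands still between calls to the robot, and variables do not carry over. Pictures are saved under pics/ and viewed, at most 10 in all, crops included, and the job is handed in when it is done.

Besides the shell and the picture viewer there is one more tool, called after "Call:" as a command line: name --argument value ..., lists and objects as JSON in quotes. carry_out: Moves the arm, as the interface text tells. Its arguments: {"type":"object","properties":{"commands":{"type":"array"},"hand":{"type":"number"},"force":{"type":"number"}},"required":["commands"]}

```bash
mkdir -p pics
python3 - <<'E'
from workcell import *
import cv2,numpy as np
o=get_obs();print({k:np.round(v,3).tolist() for k,v in o.items()})
a=camera("top");b=camera("side")
for n,i in(("top",a),("side",b)):
    cv2.imwrite(f"pics/{n}0.png",i[:,:,::-1]);p=camera_params(n);print(n,np.round(p["mtx"],1).tolist(),np.round(p["R"],3).tolist(),np.round(p["t"],3).tolist())
E
```

```text
{'clock': 0.0, 'joint_pos': [1.311, 0.333, -0.065, 1.461, 0.022, 1.35, -0.089], 'joint_velocities': [-0.0, -0.0, 0.0, -0.001, -0.001, 0.001, -0.001], 'tau': [-0.001, -62.544, 0.048, -39.161, 0.016, 0.01, 0.0], 'position': [0.147, -0.607, 0.231], 'ee_rot': [0.993, 0.118, -0.0, -0.001], 'ft_force': [-0.657, -0.253, -0.438], 'torque': [0.061, -0.012, -0.067], 'grasp_force': 0.0, 'grip_width': 1.002}
top [[381.6, 0.0, 287.9], [0.0, 381.6, 207.0], [0.0, 0.0, 1.0]] [[0.024, -1.0, 0.011], [-0.999, -0.024, -0.046], [0.046, -0.01, -0.999]] [-0.061, 0.598, 1.002]
side [[517.3, 0.0, 281.8], [0.0, 517.3, 212.7], [0.0, 0.0, 1.0]] [[-0.796, -0.605, 0.0], [-0.301, 0.395, -0.868], [0.525, -0.691, -0.496]] [0.485, 0.276, 1.082]
```

View pics/top0.png

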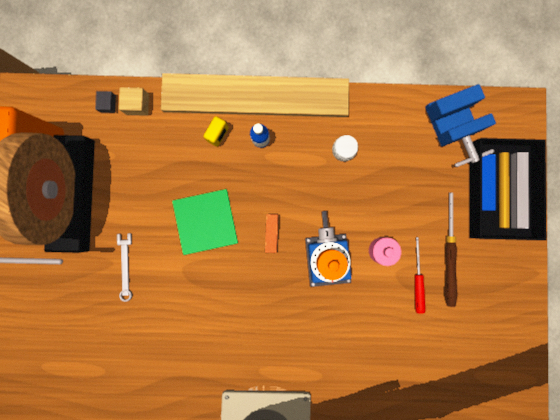

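View pics/side0.png

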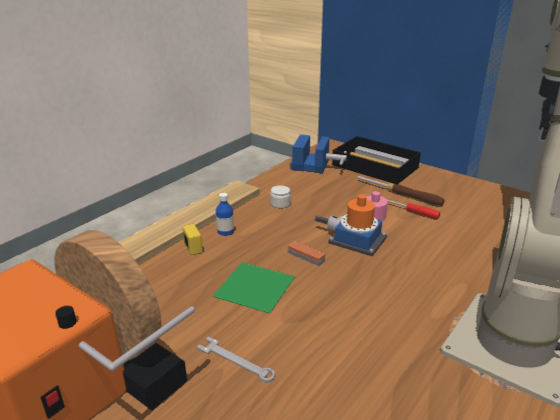

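The top view shows the orange cap on the head at about (331,263), with the chuck pointing up towards (325,215), which is world +x. The green mat is at (205,222), the stone lies between them at (271,233), and the pink decoy is at (386,251). The side view agrees: cap at (361,213), mat at (255,286).

```bash
cat > h.py <<'E'
from workcell import *
import cv2,numpy as np
def ray(uv,z,p):
    uv=np.atleast_2d(uv).astype(float);d=(np.c_[uv,np.ones(len(uv))]@np.linalg.inv(p["mtx"]).T)@p["R"]
    c=-p["R"].T@p["t"];return c+d*((z-c[2])/d[:,2])[:,None]
def mask(im,h0,h1,s0=120,v0=60):
    h=cv2.cvtColor(im,cv2.COLOR_RGB2HSV);return cv2.inRange(h,(h0,s0,v0),(h1,255,255))
def big(m,near=None):
    cs=[c for c in cv2.findContours(m,0,cv2.CHAIN_APPROX_NONE)[0] if cv2.contourArea(c)>60]
    return max(cs,key=cv2.contourArea) if near is None else min(cs,key=lambda c:np.hypot(*(c.reshape(-1,2).mean(0)-near)))
E
python3 - <<'E'
from h import *
a=cv2.imread("pics/top0.png")[:,:,::-1].copy();p=camera_params("top")
c=big(mask(a,45,75));w=ray(c.reshape(-1,2),.004,p);r=cv2.minAreaRect((w[:,:2]*1000).astype(np.float32));print("mat",r)
m=mask(a,5,16,200,200);m[:230]=0;m[:,:305]=0;m[:,:][:, 360:]=0;m[290:]=0
c=big(m,(331,263));print("cap px",cv2.minEnclosingCircle(c),cv2.fitEllipse(c));print("cap top@.114",ray(cv2.minEnclosingCircle(c)[0],.114,p))
m=mask(a,105,125,120,50);m[:,:300]=0;m[:,360:]=0;m[:225]=0;m[295:]=0
pt=cv2.findNonZero(m).reshape(-1,2);w=ray(cv2.convexHull(pt).reshape(-1,2),.05,p);print("housing",cv2.minAreaRect((w[:,:2]*1000).astype(np.float32)))
print("chuck tip",ray((325,213),.05,p))
m=mask(a,5,16,150,100)
cv2.imwrite("pics/topcrop.png",cv2.resize(a[200:300,180:400,::-1],None,fx=3.6,fy=3.6,interpolation=cv2.INTER_CUBIC))
E
```

```text
mat ((555.6510009765625, 175.21875), (149.0320281982422, 149.69046020507812), 13.577635765075684)
cap px ((332.0, 264.4166564941406), 15.011434555053711) ((331.1530456542969, 261.3616943359375), (21.943513870239258, 27.18415069580078), 89.31675720214844)
cap top@.114 [[ 0.45995668 -0.15407785  0.114     ]]
housing ((461.929931640625, -155.03240966796875), (100.96195220947266, 100.46299743652344), 7.578857421875)
chuck tip [[ 0.58436966 -0.14190611  0.05      ]]
```

View pics/topcrop.png

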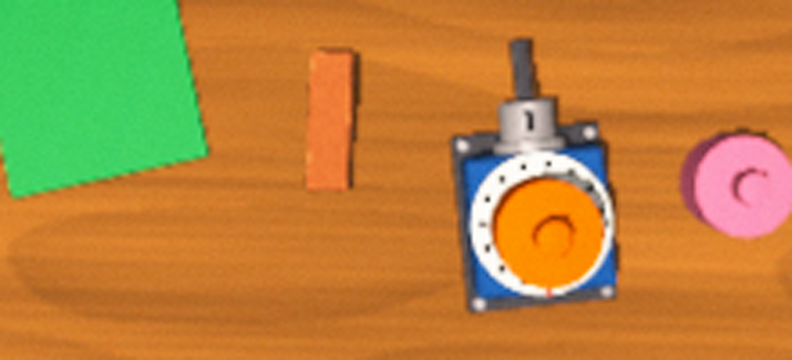

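Estimates: cap and head at (0.461, -0.154) with yaw about 7°, mat centre at (0.556, 0.175) with yaw 13.6°. I'll move above the cap.

Call:
carry_out --commands '[[[0.57,-0.51,0,0,0,0],[0.57,-0.51,0,0,0,0],[0.57,-0.51,0,0,0,0],[0.57,-0.51,0,0,0,0],[0.57,-0.51,0,0,0,0],[0.57,-0.51,0,0,0,0],[0.57,-0.51,0,0,0,0],[0.57,-0.51,0,0,0,0],[0.57,-0.51,0,0,0,0],[0.57,-0.51,0,0,0,0],[0.57,-0.51,0,0,0,0],[0.57,-0.51,0,0,0,0],[0.57,-0.51,0,0,0,0],[0.57,-0.51,0,0,0,0],[0.57,-0.51,0,0,0,0],[0.57,-0.51,0,0,0,0],[0.57,-0.51,0,0,0,0],[0.57,-0.51,0,0,0,0],[0,0,0,0,0,0],[0,0,0,0,0,0]]]' --hand -1 --force 30

```text
clock: 1.77
position: [0.4599, -0.1528, 0.231]
ee_rot: [0.993, 0.12, -0.0, -0.0]
ft_force: [-1.1, -1.1, 0.5]
grip_width: 1.001
grasp_force: 0.0
```

Run:
```python
from h import *
o=get_obs();p=camera_params("wrist");a=camera("wrist");cv2.imwrite("pics/w1.png",a[:,:,::-1])
print({k:np.round(o[k],4).tolist() for k in("clock","joint_pos","position","ee_rot","ft_force")})
print(np.round(p["mtx"],1).tolist(),np.round(p["R"],3).tolist(),np.round(-p["R"].T@p["t"],3))
pr=lambda X:(lambda q:q[:2]/q[2])(p["mtx"]@(p["R"]@np.array(X)+p["t"]))
print(pr((.461,-.154,.14)),pr((.461,-.154,.114)))
```

```text
{'clock': 1.7667, 'joint_pos': [0.7583, 0.0553, -0.5446, 1.7948, 0.0293, 1.3, -1.124], 'position': [0.4599, -0.1528, 0.231], 'ee_rot': [0.9928, 0.1199, -0.0002, -0.0003], 'ft_force': [-1.0836, -1.0684, 0.4665]}
[[310.1, 0.0, 279.6], [0.0, 310.1, 211.1], [0.0, 0.0, 1.0]] [[0.238, -0.971, -0.0], [-0.92, -0.226, 0.322], [-0.312, -0.077, -0.947]] [ 0.54  -0.133  0.374]
[281.44134149 213.93754191] [281.27347285 204.17925302]
```

View pics/w1.png

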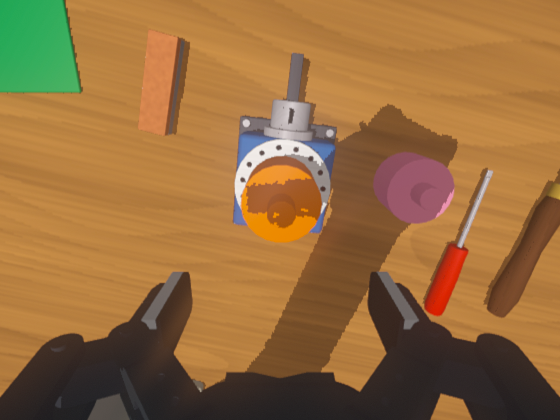

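The wrist view shows the cap's top disc centred near (282,203). Prediction was (281,204), so the estimate is good to about 1 mm. I'll descend and grip the stem.

Call:
carry_out --commands '[[[0.0,0.03,0.34,0,0,0],[0,0,0.34,0,0,0],[0,0,0.34,0,0,0],[0,0,0.34,0,0,0],[0,0,0.34,0,0,0],[0,0,0.34,0,0,0],[0,0,0.34,0,0,0],[0,0,0.24,0,0,0],[0,0,0.13,0,0,0],[0,0,0.1,0,0,0],[0,0,0,0,0,0],[0,0,0,0,0,0]]]'

```text
clock: 2.82
position: [0.4599, -0.1557, 0.1177]
ee_rot: [0.993, 0.118, 0.0, 0.0]
ft_force: [-0.7, 0.7, 0.6]
grip_width: 0.998
grasp_force: 0.0
```

Call:
carry_out --commands '[[[0,0,0,0,0,0],[0,0,0,0,0,0],[0,0,0,0,0,0],[0,0,0,0,0,0],[0,0,0,0,0,0],[0,0,0,0,0,0],[0,0,0,0,0,0],[0,0,0,0,0,0],[0,0,0,0,0,0],[0,0,0,0,0,0]]]' --hand 1 --force 35

```text
clock: 3.65
position: [0.4598, -0.1555, 0.1174]
ee_rot: [0.993, 0.118, 0.0, 0.0]
ft_force: [0.5, -0.3, 1.8]
grip_width: 0.265
grasp_force: 34.8
```

Call:
carry_out --commands '[[[0,0,-0.1,0,0,0],[0,0,-0.2,0,0,0],[0,0,-0.25,0,0,0],[0,0,-0.25,0,0,0],[0,0,-0.25,0,0,0],[0,0,-0.25,0,0,0],[0,0,-0.25,0,0,0],[0,0,-0.25,0,0,0],[0,0,-0.25,0,0,0],[0,0,-0.2,0,0,0],[0,0,-0.15,0,0,0],[0,0,-0.1,0,0,0],[0,0,0,0,0,0],[0,0,0,0,0,0]]]'

```text
clock: 4.82
position: [0.4596, -0.1555, 0.2171]
ee_rot: [0.993, 0.118, -0.0, -0.0]
ft_force: [-0.4, 0.3, -1.4]
grip_width: 0.263
grasp_force: 34.8
```

Run:
```python
from h import *
a=camera("side");b=camera("wrist");cv2.imwrite("pics/l1.png",np.hstack([cv2.resize(a[80:290,240:520],(400,300)),cv2.resize(b,(400,300))])[:,:,::-1])
```

```text
(no output)
```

View pics/l1.png

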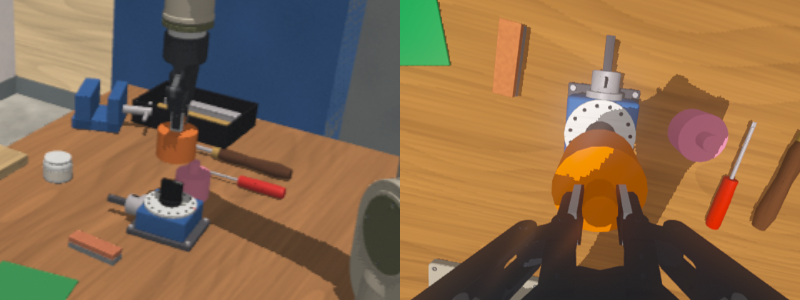

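The cap hangs upright between the fingers and the black knob is uncovered, at about (172,192) in the left half. Next I'll carry the cap over the mat.

Call:
carry_out --commands '[[[0.08,-0.14,0,0,0,0],[0.17,-0.3,0,0,0,0],[0.25,-0.44,0,0,0,0],[0.27,-0.47,0,0,0,0],[0.27,-0.47,0,0,0,0],[0.27,-0.47,0,0,0,0],[0.27,-0.47,0,0,0,0],[0.27,-0.47,0,0,0,0],[0.27,-0.47,0,0,0,0],[0.27,-0.47,0,0,0,0],[0.27,-0.47,0,0,0,0],[0.27,-0.47,0,0,0,0],[0.27,-0.47,0,0,0,0],[0.27,-0.47,0,0,0,0],[0.27,-0.47,0,0,0,0],[0.27,-0.47,0,0,0,0],[0.17,-0.3,0,0,0,0],[0.09,-0.15,0,0,0,0],[0,0,0,0,0,0],[0,0,0,0,0,0]]]'

```text
clock: 6.58
position: [0.5557, 0.1736, 0.217]
ee_rot: [0.993, 0.118, -0.0, 0.0]
ft_force: [0.6, 0.5, -0.6]
grip_width: 0.264
grasp_force: 34.8
```

Call:
carry_out --commands '[[[0,0,0.15,0,0,0],[0,0,0.3,0,0,0],[0,0,0.4,0,0,0],[0,0,0.4,0,0,0],[0,0,0.4,0,0,0],[0,0,0.4,0,0,0],[0,0,0.4,0,0,0],[0,0,0.4,0,0,0],[0,0,0.3,0,0,0],[0,0,0.25,0,0,0],[0,0,0.2,0,0,0],[0,0,0.1,0,0,0],[0,0,0.1,0,0,0],[0,0,0,0,0,0],[0,0,0,0,0,0]]]'

```text
clock: 7.83
position: [0.5562, 0.174, 0.0656]
ee_rot: [0.993, 0.118, 0.0, -0.0]
ft_force: [-0.3, -0.5, -0.5]
grip_width: 0.27
grasp_force: 34.8
```

Call:
carry_out --commands '[[[0,0,0.02,0,0,0],[0,0,0.02,0,0,0],[0,0,0.02,0,0,0],[0,0,0.02,0,0,0],[0,0,0.02,0,0,0],[0,0,0,0,0,0],[0,0,0,0,0,0]]]'

```text
clock: 8.42
position: [0.5559, 0.1738, 0.0612]
ee_rot: [0.993, 0.118, -0.0, 0.0]
ft_force: [-0.5, -0.4, -0.1]
grip_width: 0.266
grasp_force: 34.8
```

Call:
carry_out --commands '[[[0,0,0.01,0,0,0],[0,0,0.01,0,0,0],[0,0,0,0,0,0],[0,0,0,0,0,0]]]'

```text
clock: 8.75
position: [0.556, 0.1738, 0.0605]
ee_rot: [0.993, 0.118, 0.0, 0.0]
ft_force: [-0.4, 0.9, -0.3]
grip_width: 0.266
grasp_force: 34.9
```

Call:
carry_out --commands '[[[0,0,0.01,0,0,0],[0,0,0.01,0,0,0],[0,0,0,0,0,0],[0,0,0,0,0,0]]]'

```text
clock: 9.08
position: [0.5562, 0.1742, 0.0603]
ee_rot: [0.993, 0.118, 0.0, 0.0]
ft_force: [-1.9, 0.1, 4.3]
grip_width: 0.268
grasp_force: 35.4
```

The rim touches down (about +4 N), so I'll release and rise.

Call:
carry_out --commands '[[[0,0,0,0,0,0],[0,0,0,0,0,0],[0,0,0,0,0,0],[0,0,0,0,0,0],[0,0,0,0,0,0],[0,0,0,0,0,0],[0,0,0,0,0,0],[0,0,0,0,0,0]]]' --hand -1

```text
clock: 9.75
position: [0.5559, 0.1738, 0.0597]
ee_rot: [0.993, 0.118, -0.0, 0.0]
ft_force: [0.2, -0.6, 0.4]
grip_width: 0.998
grasp_force: 0.0
```

Call:
carry_out --commands '[[[0,0,-0.1,0,0,0],[0,0,-0.2,0,0,0],[0,0,-0.3,0,0,0],[0,0,-0.4,0,0,0],[0,0,-0.5,0,0,0],[0,0,-0.5,0,0,0],[0,0,-0.5,0,0,0],[0,0,-0.5,0,0,0],[0,0,-0.5,0,0,0],[0,0,-0.3,0,0,0],[0,0,-0.2,0,0,0],[0,0,0,0,0,0]]]'

```text
clock: 10.75
position: [0.5566, 0.1742, 0.2216]
ee_rot: [0.993, 0.118, 0.001, -0.0]
ft_force: [-0.9, 0.3, -0.5]
grip_width: 1.001
grasp_force: 0.0
```

Run:
```python
from h import *
o=get_obs();b=camera("wrist");a=camera("side");cv2.imwrite("pics/r1.png",np.hstack([cv2.resize(a[130:340,160:440],(400,300)),cv2.resize(b,(400,300))])[:,:,::-1])
print({k:np.round(o[k],4).tolist() for k in("clock","joint_pos","position","ee_rot")})
```

```text
{'clock': 10.75, 'joint_pos': [0.2438, 0.3376, -0.7723, 1.5601, 0.2406, 1.3392, -1.8892], 'position': [0.5566, 0.1742, 0.2216], 'ee_rot': [0.993, 0.1181, 0.0013, -0.0001]}
```

View pics/r1.png

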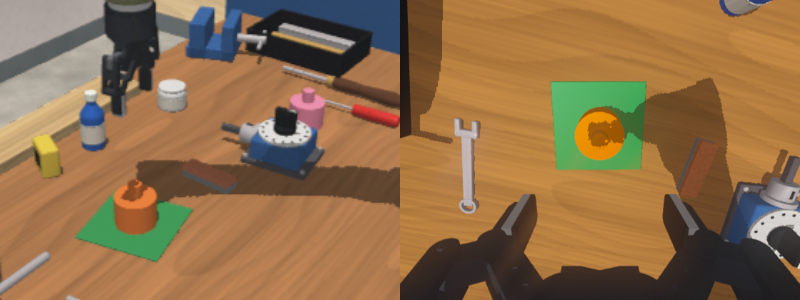

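The cap stands upright near the middle of the mat, seen in both views, and is released. The knob's far half-turn keeps joint 7 away from its limit, so I'll rotate the tool about -173° first.

Call:
carry_out --commands '[[[0,0,0,0,0,-1],[0,0,0,0,0,-1],[0,0,0,0,0,-1],[0,0,0,0,0,-1],[0,0,0,0,0,-1],[0,0,0,0,0,-1],[0,0,0,0,0,-1],[0,0,0,0,0,-1],[0,0,0,0,0,-1],[0,0,0,0,0,-1],[0,0,0,0,0,-1],[0,0,0,0,0,-1],[0,0,0,0,0,-1],[0,0,0,0,0,-1],[0,0,0,0,0,-1],[0,0,0,0,0,-1],[0,0,0,0,0,-1],[0,0,0,0,0,-1],[0,0,0,0,0,-1],[0,0,0,0,0,-1]]]'

```text
clock: 12.52
position: [0.5554, 0.1736, 0.2183]
ee_rot: [0.392, 0.92, -0.001, -0.001]
ft_force: [0.7, 0.9, -1.0]
grip_width: 0.999
grasp_force: 0.0
```

Call:
carry_out --commands '[[[0,0,0,0,0,-1],[0,0,0,0,0,-1],[0,0,0,0,0,-1],[0,0,0,0,0,-1],[0,0,0,0,0,-1],[0,0,0,0,0,-1],[0,0,0,0,0,-1],[0,0,0,0,0,-1],[0,0,0,0,0,-0.9],[0,0,0,0,0,0],[0,0,0,0,0,0]]]'

```text
clock: 13.43
position: [0.5555, 0.1738, 0.2186]
ee_rot: [-0.059, 0.998, 0.0, -0.001]
ft_force: [0.3, -0.7, -0.5]
grip_width: 1.001
grasp_force: 0.0
```

Call:
carry_out --commands '[[[0.1,-0.23,0,0,0,0],[0.2,-0.46,0,0,0,0],[0.22,-0.51,0,0,0,0],[0.22,-0.51,0,0,0,0],[0.22,-0.51,0,0,0,0],[0.22,-0.51,0,0,0,0],[0.22,-0.51,0,0,0,0],[0.22,-0.51,0,0,0,0],[0.22,-0.51,0,0,0,0],[0.22,-0.51,0,0,0,0],[0.22,-0.51,0,0,0,0],[0.22,-0.51,0,0,0,0],[0.22,-0.51,0,0,0,0],[0.22,-0.51,0,0,0,0],[0.22,-0.51,0,0,0,0],[0.2,-0.46,0,0,0,0],[0.03,-0.09,0,0,0,0],[0,0,0,0,0,0],[0,0,0,0,0,0]]]'

```text
clock: 15.02
position: [0.4596, -0.1543, 0.2196]
ee_rot: [-0.06, 0.998, 0.0, 0.0]
ft_force: [-0.4, 0.9, 0.3]
grip_width: 1.0
grasp_force: 0.0
```

Run:
```python
from h import *
o=get_obs();p=camera_params("wrist");a=camera("wrist");cv2.imwrite("pics/w2.png",a[:,:,::-1]);np.savez("w2.npz",**p)
print({k:np.round(o[k],4).tolist() for k in("clock","joint_pos","position","ee_rot")})
```

```text
{'clock': 15.0167, 'joint_pos': [1.5098, 0.2888, -1.4362, 1.7866, 0.2949, 1.3257, 1.6968], 'position': [0.4596, -0.1543, 0.2196], 'ee_rot': [-0.06, 0.9982, 0.0001, 0.0]}
```

View pics/w2.png

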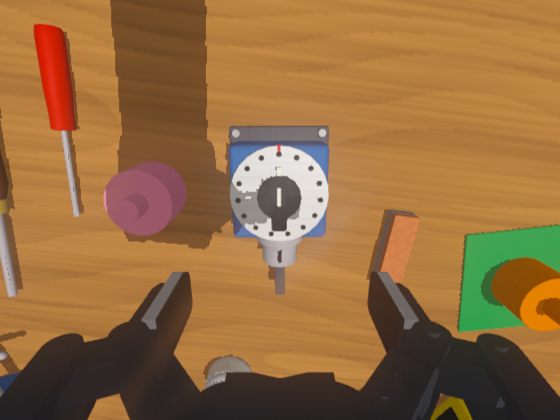

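The wrist view shows the plate at about (279,193), the red mark at (279,149) and the knob's white line at about (279,197). The bar is nearly vertical in the picture, so it is aligned with the tool's x axis. I'll measure it accurately.

Run:
```python
from h import *
a=cv2.imread("pics/w2.png")[:,:,::-1].copy();p=dict(np.load("w2.npz"))
hsv=cv2.cvtColor(a,cv2.COLOR_RGB2HSV)
m=cv2.inRange(hsv,(0,0,165),(180,60,255));m[:140]=0;m[250:]=0;m[:,:225]=0;m[:,335:]=0
c=big(m,(279,193));w=ray(cv2.convexHull(c).reshape(-1,2),.061,p)
(cx,cy),r=cv2.minEnclosingCircle((w[:,:2]*1000).astype(np.float32));print("plate",cx,cy,r)
red=(mask(a,0,6,150,120)|mask(a,172,180,150,120));red[:143]=0;red[156:]=0;red[:,:270]=0;red[:,290:]=0
q=cv2.findNonZero(red).reshape(-1,2).mean(0);R=ray(q,.061,p)[0];print("red",q,R)
print("yaw from red",np.degrees(np.arctan2(cy/1000-R[1],cx/1000-R[0])))
l=cv2.inRange(hsv,(0,0,130),(180,90,255));l[:185]=0;l[210:]=0;l[:,:268]=0;l[:,290:]=0
s=cv2.findNonZero(l).reshape(-1,2);W=ray(s,.107,p)
v=cv2.fitLine(W[:,:2].astype(np.float32),cv2.DIST_L2,0,.01,.01).ravel();print("line",len(s),s.min(0),s.max(0),np.degrees(np.arctan2(v[1],v[0])),v[2:],W.min(0),W.max(0))
m=mask(a,105,125,120,50);m[:120]=0;m[245:]=0;m[:,:220]=0;m[:,340:]=0
w=ray(cv2.convexHull(cv2.findNonZero(m)).reshape(-1,2),.05,p);print("housing",cv2.minAreaRect((w[:,:2]*1000).astype(np.float32)))
print("tool yaw",np.degrees(2*np.arctan2(.9982,-.06)))
```

```text
plate 468.0976257324219 -153.00921630859375 55.87786865234375
red [278.5 148. ] [ 0.41546015 -0.1606806   0.061     ]
yaw from red 8.29190198713963
line 81 [277 188] [281 206] 5.3677764 [ 0.45040643 -0.15616126] [ 0.44281145 -0.15849231  0.107     ] [ 0.45895883 -0.15402908  0.107     ]
housing ((430.2940673828125, -159.04420471191406), (31.359983444213867, 97.5089340209961), 7.1326398849487305)
tool yaw 186.87961437665479
```

Run:
```python
from h import *
from scipy.optimize import least_squares
def fit(a,p,box,blue=True):
    x0,y0,x1,y1=box
    hsv=cv2.cvtColor(a,cv2.COLOR_RGB2HSV);m=cv2.inRange(hsv,(0,0,150),(180,70,255));k=np.zeros_like(m);k[y0:y1,x0:x1]=1;m*=k
    h=cv2.convexHull(cv2.findNonZero(m)).reshape(-1,2);h=h[(h[:,1]>y0)&(h[:,1]<y1-1)&(h[:,0]>x0)&(h[:,0]<x1-1)]
    w=ray(h,.061,p)[:,:2]
    s=least_squares(lambda q:np.hypot(*(w-q[:2]).T)-q[2],[.461,-.155,.05],loss="soft_l1",f_scale=.0007);print(len(h),np.round(s.x,4),np.round(np.abs(s.fun).mean()*1e3,2))
a=cv2.imread("pics/w2.png")[:,:,::-1].copy();fit(a,dict(np.load("w2.npz")),(225,142,335,222))
p=camera_params("wrist");pt=camera_params("top")
# holes: dark blobs on plate in wrist view, radius circle
g=cv2.cvtColor(a,cv2.COLOR_RGB2GRAY);b=cv2.morphologyEx(g,cv2.MORPH_BLACKHAT,np.ones((9,9)))
p=dict(np.load("w2.npz"));n,_,st,ce=cv2.connectedComponentsWithStats((b>60).astype(np.uint8))
w=ray(ce[1:],.061,p)[:,:2];A=st[1:,4];r=np.hypot(*(w-[.461,-.155]).T);k=(A<40)&(A>4)&(r>.034)&(r<.05);w=w[k]
s=least_squares(lambda q:np.hypot(*(w-q[:2]).T)-q[2],[.461,-.155,.042],loss="soft_l1",f_scale=.0007);print("holes",k.sum(),np.round(s.x,4),np.round(s.fun*1e3,1))
print("hole angles",np.round(np.sort(np.degrees(np.arctan2(w[:,1]-s.x[1],w[:,0]-s.x[0]))%24),1))
```

```text
24 [ 0.4612 -0.1545  0.0494] 0.48
holes 15 [ 0.4626 -0.1549  0.0422] [ 1.3 -0.2 -0.  -0.1 -0.2 -0.2 -0.1 -0.1 -0.  -0.2 -0.   0.1  0.1  0.
  0.2]
hole angles [18.9 19.  19.  19.1 19.1 19.1 19.1 19.1 19.1 19.2 19.2 19.3 19.4 19.5
 19.6]
```

Axis at (0.462, -0.155). The hole pattern gives head yaw 7.1° and the tool is at 186.9°, so it's aligned. I'll descend over the bar and grip.

Call:
carry_out --commands '[[[-0.06,-0.02,0.2,0,0,-0.03],[0,0,0.35,0,0,0],[0,0,0.4,0,0,0],[0,0,0.4,0,0,0],[0,0,0.4,0,0,0],[0,0,0.4,0,0,0],[0,0,0.4,0,0,0],[0,0,0.3,0,0,0],[0,0,0.3,0,0,0],[0,0,0.2,0,0,0],[0,0,0.12,0,0,0],[0,0,0.07,0,0,0],[0,0,0,0,0,0],[0,0,0,0,0,0],[0,0,0,0,0,0]]]'

```text
clock: 16.32
position: [0.4624, -0.1558, 0.0787]
ee_rot: [-0.062, 0.998, -0.0, 0.0]
ft_force: [0.3, 0.1, 0.0]
grip_width: 1.004
grasp_force: 0.0
```

Run:
```python
from workcell import *
import numpy as np
o=get_obs();q=o["ee_rot"];print(np.round(o["position"],4),np.degrees(2*np.arctan2(q[1],q[0])),np.round(o["joint_pos"],3),np.round(o["ft_force"],1),np.round(o["torque"],3))
```

```text
[ 0.4624 -0.1558  0.0787] 187.1348034958506 [ 1.29   0.467 -1.232  1.942  0.5    1.088  1.543] [0.3 0.1 0. ] [-0.052  0.03   0.017]
```

Call:
carry_out --commands '[[[0,0.02,0,0,0,0],[0,0,0,0,0,0],[0,0,0,0,0,0],[0,0,0,0,0,0],[0,0,0,0,0,0],[0,0,0,0,0,0],[0,0,0,0,0,0],[0,0,0,0,0,0],[0,0,0,0,0,0],[0,0,0,0,0,0],[0,0,0,0,0,0],[0,0,0,0,0,0]]]' --hand 1 --force 70

```text
clock: 17.32
position: [0.4619, -0.1548, 0.0783]
ee_rot: [-0.062, 0.998, -0.0, -0.0]
ft_force: [-1.7, -0.1, 5.2]
grip_width: 0.151
grasp_force: 68.2
```

Run:
```python
from workcell import *
import numpy as np
o=get_obs();q=o["ee_rot"];print(np.round(o["position"],4),np.degrees(2*np.arctan2(q[1],q[0])),np.round(o["joint_pos"],3),np.round(o["ft_force"],1),np.round(o["torque"],3))
```

```text
[ 0.4619 -0.1548  0.0783] 187.15072781799518 [ 1.289  0.466 -1.232  1.944  0.5    1.088  1.541] [-1.7 -0.1  5.2] [ 0.028  0.454 -0.01 ]
```

Gripped at about 14 mm width. Turning the first click, 24°.

Call:
carry_out --commands '[[[0,0,0,0,0,0.3],[0,0,0,0,0,0.5],[0,0,0,0,0,0.5],[0,0,0,0,0,0.5],[0,0,0,0,0,0.5],[0,0,0,0,0,0.5],[0,0,0,0,0,0.5],[0,0,0,0,0,0.4],[0,0,0,0,0,0.3],[0,0,0,0,0,0],[0,0,0,0,0,0],[0,0,0,0,0,0]]]'

```text
clock: 18.32
position: [0.462, -0.1545, 0.0783]
ee_rot: [0.146, 0.989, 0.0, -0.0]
ft_force: [-2.3, 2.0, 5.4]
grip_width: 0.151
grasp_force: 68.4
```

Run:
```python
from workcell import *
import numpy as np
o=get_obs();q=o["ee_rot"];print(np.round(o["position"],4),np.degrees(2*np.arctan2(q[1],q[0])),np.round(o["joint_pos"],3),np.round(o["ft_force"],1),np.round(o["torque"],3))
```

```text
[ 0.462  -0.1545  0.0783] 163.23296051860586 [ 1.232  0.412 -1.148  1.945  0.432  1.061  1.175] [-2.3  2.   5.4] [0.338 0.528 0.017]
```

Call:
carry_out --commands '[[[0,0,0,0,0,0.3],[0,0,0,0,0,0.5],[0,0,0,0,0,0.5],[0,0,0,0,0,0.5],[0,0,0,0,0,0.5],[0,0,0,0,0,0.5],[0,0,0,0,0,0.5],[0,0,0,0,0,0.4],[0,0,0,0,0,0.3],[0,0,0,0,0,0],[0,0,0,0,0,0],[0,0,0,0,0,0]]]'

```text
clock: 19.32
position: [0.4621, -0.1543, 0.0783]
ee_rot: [0.348, 0.937, 0.0, 0.0]
ft_force: [-1.6, 1.6, 6.1]
grip_width: 0.151
grasp_force: 68.4
```

Call:
carry_out --commands '[[[0,0,0,0,0,0.3],[0,0,0,0,0,0.5],[0,0,0,0,0,0.5],[0,0,0,0,0,0.5],[0,0,0,0,0,0.5],[0,0,0,0,0,0.5],[0,0,0,0,0,0.5],[0,0,0,0,0,0.4],[0,0,0,0,0,0.2],[0,0,0,0,0,0.08],[0,0,0,0,0,0],[0,0,0,0,0,0],[0,0,0,0,0,0]]]'

```text
clock: 20.4
position: [0.4623, -0.1542, 0.0783]
ee_rot: [0.534, 0.845, 0.0, 0.0]
ft_force: [-0.2, 4.3, 5.4]
grip_width: 0.154
grasp_force: 68.4
```

Run:
```python
from h import *
o=get_obs();q=o["ee_rot"];print(o["clock"],np.round(o["position"],4),np.degrees(2*np.arctan2(q[1],q[0])),np.round(o["joint_pos"],3),np.round(o["ft_force"],1),np.round(o["torque"],3))
b=camera("wrist");a=camera("side");t=camera("top")
cv2.imwrite("pics/f.png",np.vstack([np.hstack([cv2.resize(a[150:290,260:447],(400,300)),cv2.resize(b[130:340,140:420],(400,300))]),np.hstack([cv2.resize(t,(400,300)),cv2.resize(t[205:295,270:390],(400,300))])])[:,:,::-1])
```

```text
20.4 [ 0.4623 -0.1542  0.0783] 115.3982684609863 [ 1.108  0.336 -0.985  1.949  0.326  1.025  0.419] [-0.2  4.3  5.4] [ 1.077 -0.043 -0.02 ]
```

View pics/f.png

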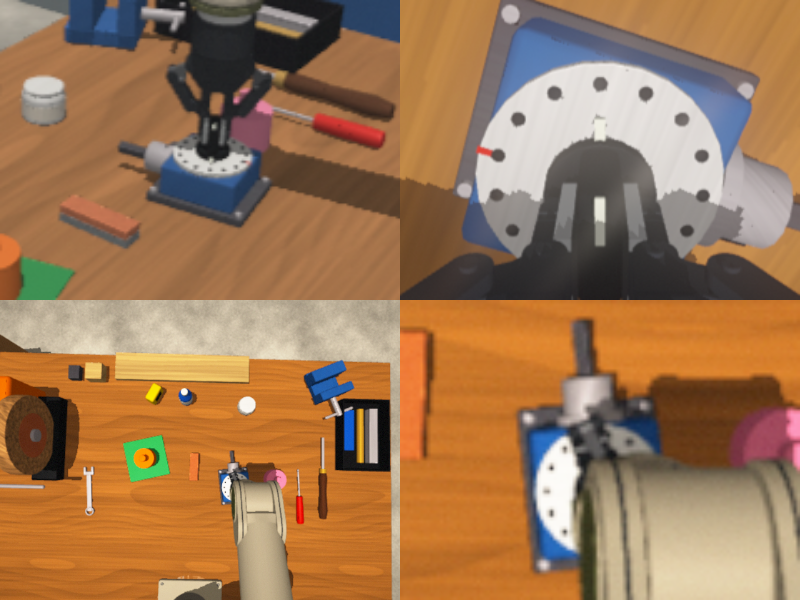

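The wrist crop shows the white pointer at (600,130), in line with the hole at (600,84). That is the third hole from the red mark, whose hole is at (497,155). The measured turn is 71.8°, the knob is still gripped, and the cap stands on the mat.

```bash
python3 -c "
from workcell import *
print(hand_in())"
```

```text
the job is handed in; nothing more can be done
None
```

Job handed in: the orange cap stands released near the middle of the green mat, and the knob is held gripped at the third stop (71.8° measured for 72°), about 20.5 s on the clock.

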